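Lock a fresh charcoal cartridge into the anaesthetic scavenger's bayonet port

ROBOT

A 6-joint arm with a two-finger parallel gripper is mounted at the origin on a cart in front of the work surface, level with it; the furniture and walls round the work are solid. World frame = base frame: x ahead of the robot, y to its left, z up, the work surface at z = 0. Lengths are in mm, angles in rad, forces in N, time in s.
With the tool pointing down it reaches from about 350 to 975 mm from the base axis. Payload 17.4 kg.
Tool frame: the origin (TCP) lies midway between the tips of the shut fingers; the grasp point (between the pads) lies 19 mm behind it; z points along the fingers, y is the line along which they close (so a half turn about z gives the same grasp; the last joint's range is limited). The gripper opens to 85 mm and grips with 20 to 120 N. Pads are 22 mm wide; open, the fingers measure 114 mm over their backs; the gripper's body (76 mm by 85 mm) begins 54 mm behind the grasp point. The pads swing forward as they close: fully open they stand 13 mm farther back than shut.
Start: joints at [1.171, 0.116, 1.442, -0, 1.584, -0.038], TCP at [238.93, 631.304, 231.303] pointing down, gripper open.
Joint ranges: [-2.83, 2.83], [-0.83, 2.19], [0.07, 2.5], [-1.14, 4.28], [0.01, 3], [-2.97, 2.97]. Speed limits (rad/s): [1.89, 1.89, 2.22, 3.14, 3.14, 3.14].

INTERFACE

Orientations are given as a rotation vector (axis times angle).
In Python, from workcell import robot, kinematics, status, vision gives the robot as it stands. Calls block until the motion is done:
- robot.goto(position, orientation): joint-space move of the TCP to a pose.
- robot.line_to(position, v=150, orientation=None, until_force=None): straight line of the TCP; orientation=None keeps the orientation; v is the mean speed in mm/s. With until_force (N) it stops when the force on the tool has changed by that much, and returns True; else False.
- robot.set_joints(angles): joint-space move.
- robot.open_gripper() and robot.grab(): open the fingers fully, or close them until they stop; the grip force is fixed at half the most.
- robot.sleep(seconds).
- kinematics.ik(position, orientation): joint angles nearest the present ones, or None.
- status.get_obs(): the state.
- vision.get_image(name): name is "scene" or "side" or "wrist"; returns a dict with "image" (400x640x3 uint8, red, green, blue), "depth" (400x640 float32, mm along the optical axis (not along the pixel's ray), 0 where there is no reading), "K" (3x3 intrinsics, pixels), "rvec" (rotation vector, rad) and "tvec" (3), from world to camera coordinates, as OpenCV has them; the wrist camera has in their place "hand_eye" (4x4, takes a point from camera to tool coordinates, whose origin is the TCP and whose axes are the flange's). Camera axes: x right, y down, z forward; pixel columns grow to the right and rows downward; lengths in mm; the calibration is good to about 2 mm. A picture is of the moment at which its call begins: read the wrist's pose just before it.
A pose or a line that the arm cannot do raises robot.MotionError and nothing moves.
- robot.hand_in(): hands the job in; it is judged then, once.
The state is a dict: "time_s": time; "joints": joint angles; "joint_velocities": joint speeds; "joint_torque": joint torques, N m; "position": TCP position; "orientation": TCP orientation; "contact_force": force on the tool from outside, world axes, zero at the start; "torque": the same for the moment, N m; "grip_width": finger opening in mm; "finger_force": force on a finger pad.
Only numpy, scipy, OpenCV 4.12 (cv2) and the standard library are available. Lean on these libraries where they do the work, as an engineer would, in place of code of your own. Each camera call takes 0.05 s, during which the arm holds its last target. There are 200 camera calls.

TASK

Fit the fresh blue-capped charcoal cartridge to the gas scavenging unit. First pick it up from where it lies, stand it upright on its foot on the open bench and let go of it for a moment so that the carbon bed settles; then lower it into the unit's cup, feel for the two slots, push it down against the spring, turn it clockwise (seen from above) to the stop and let it spring up into its lock. Leave it locked and upright, and do not knock the spent cartridge or the other loose things on the bench.

Things in the scene. Friction and masses are not known exactly. Their poses are not given: they have to be found in the camera images.
- fresh_cartridge: Fresh charcoal cartridge with a blue cap, 110 mm long, about 0.28 kg. Origin: centre of its foot; z runs along it from foot to cap, x through its two lugs. It starts lying on a flat of its cap and its flange, axis 28 mm up, cap away to the robot's right (-y side). Its flange is 56 mm in diameter, z 24 to 36 mm, coned below.
- fresh_foot (a point): Centre of the foot of the fresh cartridge, axes as its body. The foot is a white spigot of 36 mm diameter, z 0 to 24 mm, with a chamfered end, on which the cartridge can stand by itself. Two bayonet lugs, 7 mm wide, one on the +x and one on the -x side, stick out to 25 mm from the axis, from z 4 to 10 mm.
- fresh_body (a point): Point on the axis of the fresh cartridge, 60 mm from its foot and near its centre of mass: middle of the round body (white cage over black charcoal), 50 mm in diameter, which runs from z 36 to 88 mm. Axes as its body.
- fresh_cap (a point): Centre of the top of the fresh cartridge's cap, 110 mm from its foot, axes as its body. The cap is an octagon of 56 mm across flats and 22 mm high, one pair of flats facing along x, the others 45 degrees apart. A white index bar on its top lies along x, in line with the lugs.
- scavenger: Gas scavenging unit, fixed: white drum of 110 mm diameter, 62 mm high, with a black panel, red switch and knob in front (its own -x; turned up to 0.4 rad from the robot) and a hose spigot 20 mm long on its -y side. Origin on the cup's axis at bench level, z up. A grey cup with a black rim stands up from its top: 61 mm wide inside, rim 91 mm above the bench.
- port (a point): Point on the cup's axis, level with the top of the lips deep inside, 50 mm above the bench; axes as the unit. The lips leave a 38 mm hole with two entry slots, 12 mm wide, half a turn apart, for the lugs. The line of the slots is up to 0.3 rad off the unit's x axis, either way: to be felt. Lugs resting on the lips keep the foot 46 mm above the bench; over the slots it goes lower.
- seal (a point): Top centre of the spring plate below the lips at rest, 42 mm above the bench. The foot meets it there; it pushes back with 6 N, rising to 12.5 N at its end stop, foot at 29 mm. Below 32 mm the lugs are under the lips (8 mm thick) and the cartridge can turn, only clockwise from above.
- lock (a point): Point on the cup's axis where the foot is when locked, 35 mm above the bench. Turned 0.85 rad clockwise from the slots' middle (0.1 rad play) the lugs meet a stop, under pockets 3 mm deep in the lips: let go there, the spring lifts the foot from 32 mm or less to 35 mm, which locks it. Unturned it stands at 42 mm.
- frame_arm (a point): Outer end of the right-hand arm of the stereotaxic frame, fixed: the arm runs from here to the robot's left, 20 mm either side of this x and 30 mm above and below. The frame and its light necks, up to 0.4 m high, stand behind this x; a second such arm is on the left. Keep the wrist in front of them.
- spent_cartridge: Spent cartridge, of the same shape with a grey cap, standing upright on its foot; to be left alone. Origin at the centre of its foot.
- beaker: Small glass beaker, 43 mm wide, 52 mm high; bystander. Origin at the centre of its underside.
- cement_bottle: Small white dropper bottle with a blue nozzle, 34 mm diameter, 83 mm high; bystander. Origin at the centre of its underside.
- wash_bottle: Squeeze bottle with a red cap and a bent spout, 60 x 92 x 179 mm; bystander. Origin on its underside.

How it is judged:
By the outcome, as a careful person would: the job done as asked, in the order asked, and still so for the second after the job is handed in, with the robot touching nothing.
It also fails if it takes over 72 s, if anything falls off the work surface, if the arm or the gripper's body presses on something with over 40 N, if the wrist force passes 120 N, or if a joint passes its speed limit or range.

## Working session

There is one attempt and no reset: what is moved stays moved. The work goes in short steps, each a Python script; the robot and the scene stay as the last script left them, time stands still between calls to the robot, and variables do not carry over. Pictures are saved under pics/ and viewed, at most 10 in all, crops included, and the job is handed in when it is done.

```bash
ls; mkdir -p pics
cat > h.py <<'E'
import numpy as np, cv2
from scipy.spatial.transform import Rotation as R
from workcell import robot, kinematics, status, vision
def snap(name):
    o=status.get_obs(); d=vision.get_image(name)
    if name=='wrist':
        T=np.eye(4);T[:3,:3]=R.from_rotvec(o['orientation']).as_matrix();T[:3,3]=o['position'];T=T@np.array(d['hand_eye'])
    else:
        T=np.eye(4);T[:3,:3]=R.from_rotvec(np.ravel(d['rvec'])).as_matrix();T[:3,3]=np.ravel(d['tvec']);T=np.linalg.inv(T)
    d['T']=T; return d
def cloud(d):
    h,w=d['depth'].shape;v,u=np.mgrid[:h,:w];K=np.array(d['K']);z=d['depth']
    P=np.stack([(u-K[0,2])/K[0,0]*z,(v-K[1,2])/K[1,1]*z,z],-1)@d['T'][:3,:3].T+d['T'][:3,3]
    P[z==0]=np.nan; return P
def save(d,f,box=None,s=1):
    im=d['image'][:,:,::-1]
    if box: im=im[box[1]:box[3],box[0]:box[2]]
    cv2.imwrite('pics/'+f,cv2.resize(im,None,fx=s,fy=s,interpolation=cv2.INTER_CUBIC))
E
python3 - <<'E'
from h import *
import pickle
for n in ['scene','side']:
    d=snap(n);save(d,n+'.png',s=1.25);pickle.dump(d,open(n+'.pkl','wb'));print(n,d['T'].round(2))
print(status.get_obs())
E
```

```text
pics
scene [[ 4.8000e-01 -5.4000e-01  6.9000e-01 -3.9435e+02]
 [-8.8000e-01 -2.9000e-01  3.8000e-01 -5.1841e+02]
 [-1.0000e-02 -7.9000e-01 -6.1000e-01  9.1760e+02]
 [ 0.0000e+00  0.0000e+00  0.0000e+00  1.0000e+00]]
side [[-9.40000e-01 -1.60000e-01  2.80000e-01  3.74300e+01]
 [-3.30000e-01  4.40000e-01 -8.40000e-01  1.22533e+03]
 [ 1.00000e-02 -8.80000e-01 -4.70000e-01  8.65950e+02]
 [ 0.00000e+00  0.00000e+00  0.00000e+00  1.00000e+00]]
{'time_s': 0.1, 'joints': array([ 1.17121172e+00,  1.16401458e-01,  1.44218856e+00,  8.07085778e-06,
        1.58401306e+00, -3.77730918e-02]), 'joint_velocities': array([ 0.00028916, -0.00208461, -0.00165226,  0.00124911, -0.0001636 ,
        0.00096701]), 'joint_torque': array([ 2.09917802e-03, -7.33668852e+01, -6.33791971e+01,  5.90663126e-05,
        5.16272805e-03, -2.54211091e-05]), 'position': array([238.85042086, 631.14196642, 230.66680363]), 'orientation': array([-5.65196229e-01, -3.09010170e+00,  1.54651517e-03]), 'contact_force': array([-1.00500383, -0.32248223, -0.46867864]), 'torque': array([ 0.00292939, -0.01726018,  0.04459483]), 'finger_force': 0.0, 'grip_width': 85.60576034779588}
```

View pics/scene.png

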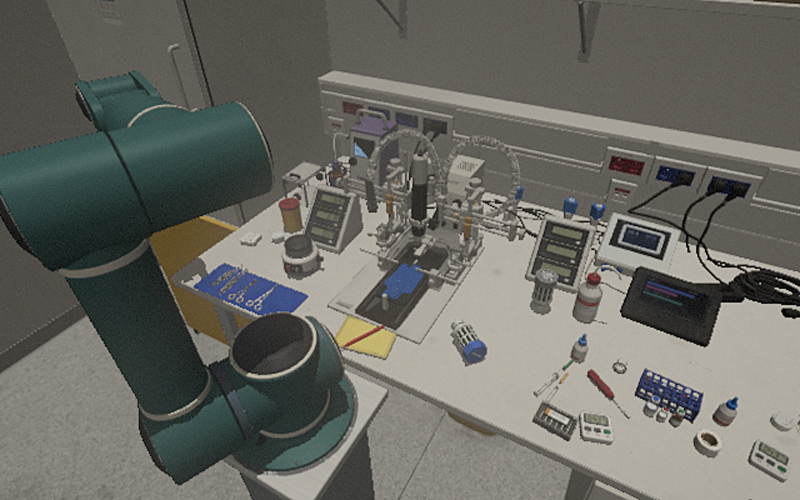

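View pics/side.png

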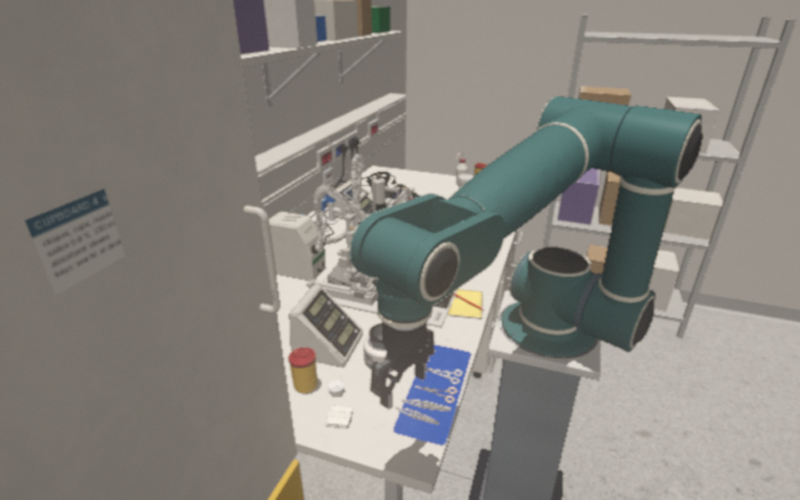

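The scene picture shows the unit at (300,255), the fresh cartridge lying at (468,342) with its blue cap at (473,352), the spent one at (543,290), and the stereotaxic frame between (all in 1.25x pixels). In the side picture the arm hides much of the unit. Next I localise them with depth.

Run:
```python
from h import *
import pickle
d=pickle.load(open('scene.pkl','rb'));P=cloud(d)
save(d,'crop1.png',(205,160,455,310),3.2)
for n,(u,v) in dict(unit_rim=(300,237),unitbody=(300,268),capcentre=(473,352),body=(462,335),foot=(458,325),spentcap=(545,272),wash=(590,280),cement=(580,340),framearm=(480,215),arm2=(455,280),plate=(420,330),beak=(290,210),bench=(520,350)).items():
    print(n,P[int(v/1.25),int(u/1.25)].round(0))
# blue cap
im=d['image'].astype(int);m=(im[:,:,2]>im[:,:,0]+40)&(P[:,:,2]>5);m[:250]=0;m[:,:350]=0;m[:,400:]=0
q=P[m];print(len(q),np.nanmean(q,0),np.nanmin(q,0),np.nanmax(q,0))
# heightmap clouds
for nm,c in dict(fresh=(374,272)).items():
    s=P[245:300,350:400].reshape(-1,3);s=s[s[:,2]>38];print(len(s),s.mean(0));
    c=s[:,:2]-s[:,:2].mean(0);w,V=np.linalg.eigh(c.T@c);print(V[:,1],np.ptp(c@V[:,1]),np.ptp(c@V[:,0]))
```

```text
unit_rim [437. 309.  89.]
unitbody [362. 258.  42.]
capcentre [ 307. -305.   47.]
body [ 341. -261.   47.]
foot [ 369. -239.   45.]
spentcap [ 596. -388.  111.]
wash [ 594. -500.  129.]
cement [ 444. -521.   65.]
framearm [ 554. -207.  258.]
arm2 [ 487. -178.   78.]
plate [ 336. -150.   13.]
beak [539. 434.  86.]
bench [ 406. -396.   -1.]
99 [ 317.71255553 -300.17008227   52.99472226] [ 297.09214888 -323.89687089   38.39517041] [ 335.99318623 -280.73391571   60.07905321]
421 [ 341.41314343 -277.77462042   49.77012671]
[0.63664728 0.77115514] 110.63852230070438 54.43709703020989
```

View pics/crop1.png

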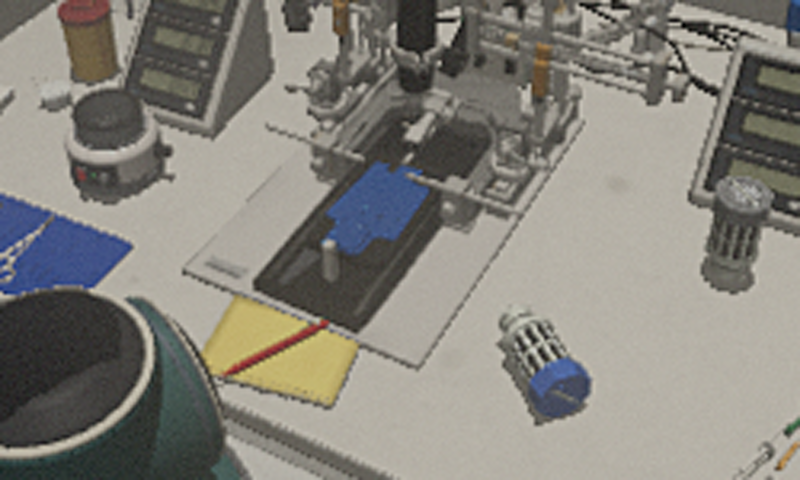

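Crop shows the frame's right arm end at about (520,210), the fresh cartridge with its foot at (512,318), cap at (560,390) and the index bar on its end, and the unit at (115,140) with its panel and red switch to the front left. Now wrist views.

```bash
cat >> h.py <<'E'
def down(az): # tool pointing down, tool y along azimuth az+pi/2... x_tool along az
    x=np.array([np.cos(az),np.sin(az),0]);z=np.array([0,0,-1.]);return R.from_matrix(np.stack([x,np.cross(z,x),z],1)).as_rotvec()
E
python3 - <<'E'
from h import *
import pickle
print(vision.get_image('wrist')['hand_eye'].round(2))
az=np.pi+np.arctan2(310,400)
robot.goto([340,270,330],down(az));print(status.get_obs()['joints'])
d=snap('wrist');save(d,'w_unit.png',s=1.25);pickle.dump(d,open('w_unit.pkl','wb'));print(d['T'].round(2))
robot.goto([350,0,350],down(np.pi))
az=np.pi-.68
robot.goto([310,-240,330],down(az));print(status.get_obs()['joints'],status.get_obs()['time_s'])
d=snap('wrist');save(d,'w_fresh.png',s=1.25);pickle.dump(d,open('w_fresh.pkl','wb'));print(d['T'].round(2))
E
```

```text
[[  -0.     -0.95   -0.31   79.67]
 [   1.     -0.     -0.      1.05]
 [   0.     -0.31    0.95 -141.97]
 [   0.      0.      0.      1.  ]]
[ 6.13015635e-01 -4.23032580e-01  1.76291167e+00  9.40355618e-05
  1.80197016e+00 -1.61653160e+00]
[[-6.1000e-01  7.5000e-01  2.5000e-01  2.7750e+02]
 [ 7.9000e-01  5.8000e-01  1.9000e-01  2.2216e+02]
 [-0.0000e+00  3.1000e-01 -9.5000e-01  4.7180e+02]
 [ 0.0000e+00  0.0000e+00  0.0000e+00  1.0000e+00]]
[-7.21427453e-01 -5.20984268e-01  1.82749897e+00  2.92344469e-04
  1.83515818e+00 -1.61472509e+00] 3.7083
[[ 6.3000e-01  7.4000e-01  2.4000e-01  2.4898e+02]
 [ 7.8000e-01 -6.0000e-01 -2.0000e-01 -1.8815e+02]
 [ 0.0000e+00  3.1000e-01 -9.5000e-01  4.7205e+02]
 [ 0.0000e+00  0.0000e+00  0.0000e+00  1.0000e+00]]
```

View pics/w_unit.png

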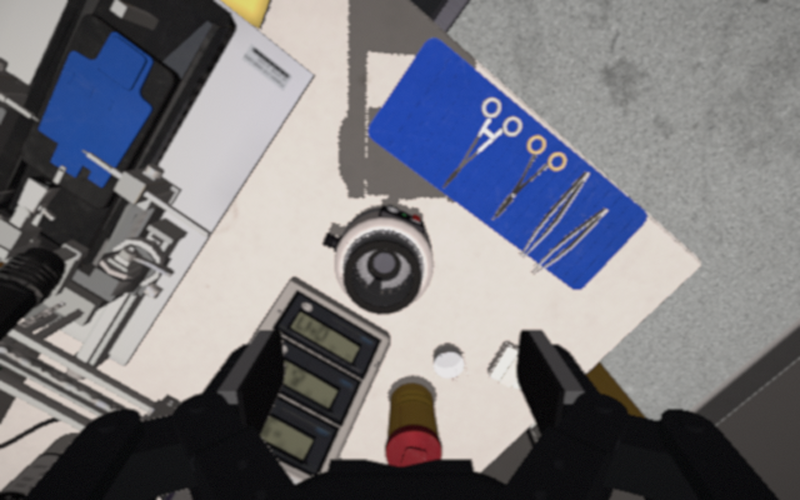

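View pics/w_fresh.png

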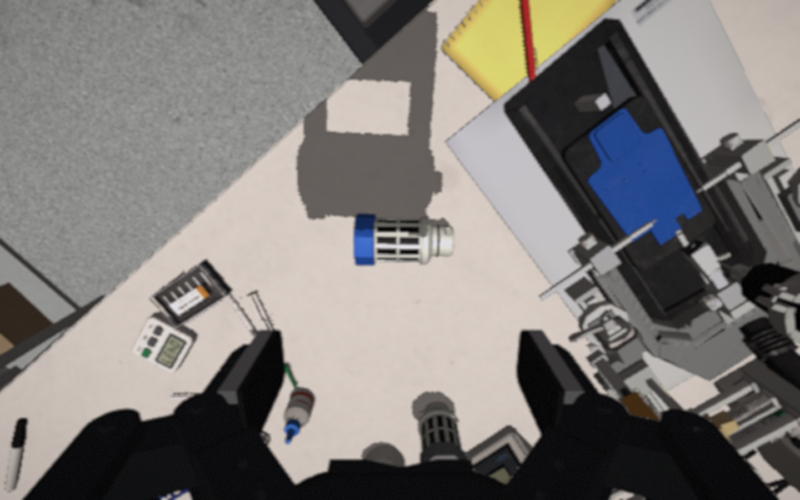

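Unit view: cup rim centred near (384,270), black/red panel at (402,212), hose spigot at (330,240). Fresh view: cartridge lies with its cap at (365,240) and foot at (450,240); spent at (438,430), cement bottle at (297,412). Now I fit these.

Run:
```python
from h import *
import pickle
from scipy.optimize import least_squares
def circ(p):
    f=lambda q:np.hypot(p[:,0]-q[0],p[:,1]-q[1])-q[2]
    r=least_squares(f,[*p.mean(0)[:2],35],loss='soft_l1');return r.x.round(1),np.abs(r.fun).mean()
d=pickle.load(open('w_unit.pkl','rb'));P=cloud(d);S=P[160:260,255:355].reshape(-1,3)
for a,b in [(86,95),(60,64)]:
    q=S[(S[:,2]>a)&(S[:,2]<b)];print(len(q),q[:,2].mean() if len(q) else 0,circ(q))
print(np.histogram(S[:,2],bins=range(-5,100,5)))
for u,v in [(408,211),(330,240),(383,262),(383,285)]:print((u,v),P[int(v/1.25),int(u/1.25)].round(1))
save(d,'cup.png',(255,150,355,260),5)
d=pickle.load(open('w_fresh.pkl','rb'));P=cloud(d);S=P[165:220,275:370].reshape(-1,3)
s=S[S[:,2]>20];
for k in range(3):
    m=s[:,:2].mean(0);c=s[:,:2]-m;w,V=np.linalg.eigh(c.T@c);a=V[:,1]*np.sign(-V[1,1]);t=c@a;n=c@[-a[1],a[0]]
print(m,a,t.min(),t.max(),n.min(),n.max(),s[:,2].max())
for lo in np.arange(np.floor(t.min()),t.max(),8):
    k=(t>=lo)&(t<lo+8);print(lo,k.sum(),s[k,2].max().round(1),n[k].min().round(1),n[k].max().round(1))
dd=pickle.load(open('scene.pkl','rb'));
save(dd,'bar.png',(355,260,400,300),8)
a=cv2.imread('pics/cup.png');b=cv2.imread('pics/bar.png');h=max(a.shape[0],b.shape[0]);o=np.zeros((h,a.shape[1]+b.shape[1],3),np.uint8)
b=cv2.resize(b,(300,266));o=np.zeros((550,800,3),np.uint8);o[:550,:500]=a;o[:266,500:]=b;cv2.imwrite('pics/both.png',o)
P=cloud(dd)
for u,v in [(365,224),(368,226),(366,225)]:print(P[v,u].round(0))
```

```text
1338 90.09937832997484 (array([408.3, 300.1,  35.4]), np.float64(2.5325349545822196))
608 61.78720374278352 (array([407.5, 299.5,  43.4]), np.float64(3.1795045806567273))
(array([2919,  899,   89,  134,   84,  189,  145,  156,  200,  705,  571,
        479,  703,  814,  189,  127,  108,   84,  549,  804]), array([-5,  0,  5, 10, 15, 20, 25, 30, 35, 40, 45, 50, 55, 60, 65, 70, 75,
       80, 85, 90, 95]))
(408, 211) [352.6 290.7  -0.9]
(330, 240) [423.7 237.4  44.9]
(383, 262) [409.3 298.5  41.3]
(383, 285) [429.5 314.1  49.2]
[ 345.74837605 -266.64286148] [-0.65546592 -0.75522475] -60.03527117417489 50.28655512314044 -22.79217056857818 33.48266646439883 57.59183193933109
-61.0 112 47.5 -15.0 19.0
-53.0 145 48.2 -14.8 19.2
-45.0 146 46.7 -13.5 19.6
-37.0 167 56.6 -22.6 28.5
-29.0 226 56.8 -22.8 29.2
-21.0 208 54.4 -20.2 27.1
-13.0 206 54.0 -19.7 27.4
-5.0 202 54.4 -19.7 27.9
3.0 209 53.9 -19.5 28.5
11.0 208 54.4 -19.9 28.6
19.0 209 54.4 -19.5 26.3
27.0 248 57.2 -22.4 33.5
35.0 246 56.9 -22.0 33.4
43.0 201 57.6 -22.0 31.7
[ 551. -157.   19.]
[ 552. -169.   13.]
[ 487. -185.   76.]
```

View pics/both.png

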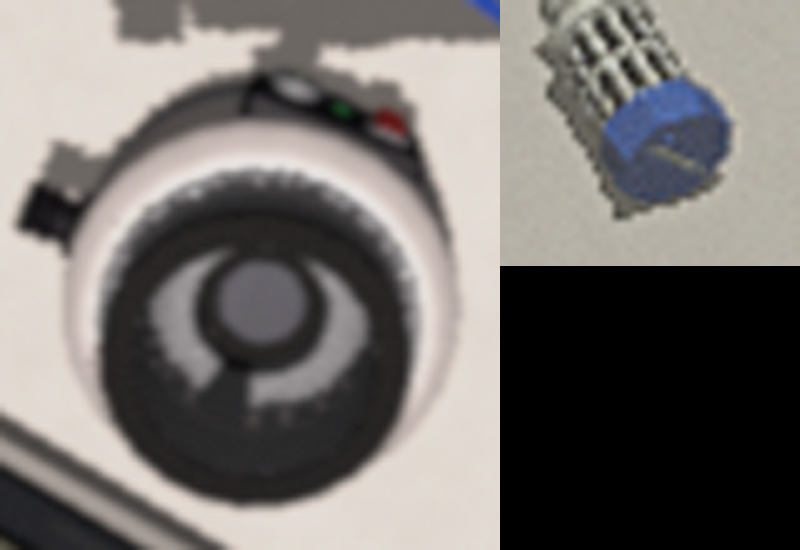

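The cup crop shows a slot at (232,385), the spring plate at (262,300), and the outer ellipse of the rim from (103,212) to (410,503). The inset shows the index bar from (650,148) to (695,170). I can compute the slot angle from this and check IK for a tilted grasp.

```bash
cat >> h.py <<'E'
def ray(d,u,v,z):
    K=np.array(d['K']);r=d['T'][:3,:3]@[(u-K[0,2])/K[0,0],(v-K[1,2])/K[1,1],1];c=d['T'][:3,3];return c+r*(z-c[2])/r[2]
A=np.array([-.655,-.755,0]);A/=np.linalg.norm(A)
BODY=np.array([347.8,-268.4,28.])
TH=np.radians(35)
def pose(axis,horiz,p,th=TH): # cartridge axis dir, direction 'down-of-tool', grasp point p -> TCP,rotvec
    z=np.cos(th)*horiz-np.sin(th)*axis; y=np.cross(axis,horiz); x=np.cross(y,z)
    return lambda flip:(p+19*z, R.from_matrix(np.stack([x*flip,y*flip,z],1)).as_rotvec())
def stand(yaw,p): return pose(np.array([0,0,1.]),np.array([np.cos(yaw),np.sin(yaw),0]),p)
E
python3 - <<'E'
from h import *
import pickle
d=pickle.load(open('w_unit.pkl','rb'))
f=lambda u,v,z:ray(d,255+u/5,150+v/5,z)
print('rim',f(256.5,357,91),'plate',f(262,300,42))
for z in(42,50):print('slot',f(232,385,z))
print('sw',f(390,125,50),f(342,110,50),f(298,88,50),'spig',f(40,213,45))
for flip in(1,-1):
    p,o=pose(A,np.array([0,0,-1.]),BODY)(flip);print('grasp',flip,kinematics.ik(p,o))
    for xy in [(400,-260),(420,-300)]:
      for yaw in np.arange(-2.4,2.5,.4):
        q=kinematics.ik(*stand(yaw,np.array([*xy,62.]))(flip))
        if q is not None: print(flip,xy,round(yaw,1),np.round(q,2))
E
```

```text
rim [407.0888056  299.91226826  91.        ] plate [409.0691562 300.7998626  42.       ]
slot [434.92905585 309.54100131  42.        ]
slot [431.99868469 307.91448898  50.        ]
sw [346.25159083 296.54130173  50.        ] [350.85675473 283.91778878  50.        ] [353.28926907 271.06079479  50.        ] spig [425.21251067 236.81649635  45.        ]
grasp 1 [-1.05869697 -0.14546089  2.16548368  0.58124552  1.38835248 -0.53102309]
1 (400, -260) -2.4 [-0.24  0.16  1.92 -0.75  1.69  0.75]
1 (400, -260) -2.0 [-0.17 -0.    2.1  -0.92  1.47  0.57]
1 (400, -260) -1.6 [-0.16 -0.21  2.29 -1.06  1.19  0.36]
1 (400, -260) -1.2 [-0.24 -0.47  2.47 -1.12  0.84  0.05]
1 (400, -260) 0.4 [-1.12 -0.24  2.31  1.04  1.26  2.75]
1 (400, -260) 0.8 [-1.09 -0.03  2.12  0.89  1.51  2.54]
1 (400, -260) 1.2 [-1.02  0.14  1.94  0.72  1.72  2.35]
1 (400, -260) 1.6 [-0.91  0.27  1.8   0.53  1.89  2.15]
1 (400, -260) 2.0 [-0.79  0.35  1.69  0.32  2.01  1.92]
1 (400, -260) 2.4 [-0.67  0.39  1.64  0.07  2.07  1.65]
1 (420, -300) -2.4 [-0.29  0.21  1.86 -0.79  1.66  0.71]
1 (420, -300) -2.0 [-0.24  0.05  2.04 -0.95 
[... 936 characters left out ...]
 1.89 -0.99]
-1 (400, -260) 2.0 [-0.79  0.35  1.69  0.32  2.01 -1.22]
-1 (400, -260) 2.4 [-0.67  0.39  1.64  0.07  2.07 -1.49]
-1 (420, -300) -2.4 [-0.29  0.21  1.86 -0.79  1.66 -2.43]
-1 (420, -300) -2.0 [-0.24  0.05  2.04 -0.95  1.42 -2.61]
-1 (420, -300) -1.6 [-0.24 -0.15  2.23 -1.09  1.13 -2.81]
-1 (420, -300) -0.0 [-1.06 -0.35  2.39  1.14  0.91 -0.15]
-1 (420, -300) 0.4 [-1.12 -0.13  2.21  1.04  1.25 -0.41]
-1 (420, -300) 0.8 [-1.09  0.07  2.02  0.89  1.51 -0.6 ]
-1 (420, -300) 1.2 [-1.02  0.23  1.84  0.72  1.73 -0.78]
-1 (420, -300) 1.6 [-0.92  0.35  1.69  0.53  1.91 -0.99]
-1 (420, -300) 2.0 [-0.81  0.43  1.59  0.3   2.04 -1.23]
-1 (420, -300) 2.4 [-0.69  0.46  1.53  0.05  2.1  -1.52]
```

Run:
```python
from h import *
D=np.array([0,0,-1.])
p,o=pose(A,D,BODY)(1);z=R.from_rotvec(o).as_matrix()[:,2]
robot.goto(p-110*z,o);robot.line_to(p,v=100);robot.grab()
s=status.get_obs();print(s['grip_width'],s['finger_force'],s['contact_force'],s['time_s'])
robot.line_to(p+[0,0,200],v=200)
S=np.array([400,-275,60.])
p2,o2=stand(.9,S)(1)
robot.goto(p2+[0,0,190],o2);print(status.get_obs()['grip_width'],status.get_obs()['joints'])
robot.line_to(p2+[0,0,20],v=150)
d=snap('scene');save(d,'held.png',(330,190,490,310),5)
print(status.get_obs()['position']-p2,status.get_obs()['time_s'])
```

```text
48.729934950648584 60.64603328704834 [-2.8286211  -1.21721435  5.47802545] 6.4417
48.89801010777022 [-1.09107608 -0.17163015  1.91263444  0.87698752  1.80515335  2.75153618]
[ 0.24852369 -0.41747655 20.89424806] 11.5167
```

View pics/held.png

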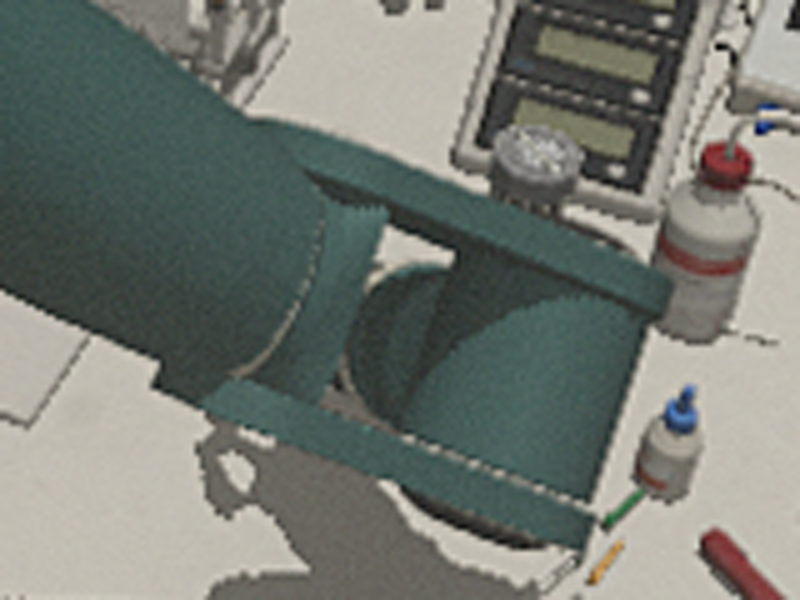

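The arm hides the cartridge here (only spent cap at (540,155), wash and cement bottles visible, undisturbed). I'll lower it by feel.

Run:
```python
from h import *
p2,o2=stand(.9,np.array([400,-275,60.]))(1);z=R.from_rotvec(o2).as_matrix()[:,2]
print(robot.line_to(p2+[0,0,-8],v=20,until_force=5))
s=status.get_obs();print(s['position']-p2,s['contact_force'])
robot.open_gripper()
pp=s['position']
robot.line_to(pp-100*z,v=150);robot.line_to(pp-100*z+[0,0,130],v=250)
az=np.pi-.6
q=kinematics.ik([345,-250,330],down(az));print(q)
robot.goto([345,-250,330],down(az))
d=snap('wrist')
import pickle;pickle.dump(d,open('w2.pkl','wb'));save(d,'w2.png',s=1.25)
print(status.get_obs()['time_s'],status.get_obs()['contact_force'])
P=cloud(d);q=P[(P[:,:,2]>106)&(P[:,:,2]<115)&(np.hypot(P[:,:,0]-400,P[:,:,1]+275)<60)];print(len(q),q.mean(0),q.min(0),q.max(0))
```

```text
True
[ 0.16233217  0.08252719 -0.4137533 ] [-0.94943578 -0.19837158  5.37250016]
[-0.68695753 -0.44231131  1.77590634  0.          1.80799763 -1.65775386]
18.0667 [0.00338671 0.15992761 0.08789957]
1692 [ 401.23355295 -273.27849055  109.54827335] [ 373.21586701 -302.67994962  106.05423182] [ 430.52374142 -244.9033883   112.31721805]
```

View pics/w2.png

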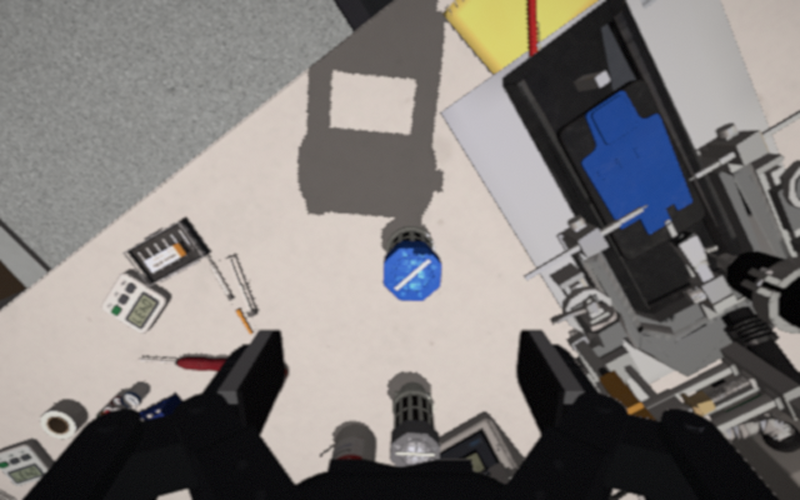

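The cartridge stands upright by itself with its cap centre at (412,272), and the index bar runs from (395,290) to (430,258). The spent cartridge and bottles are in place. Next I regrasp the cap from above.

Run:
```python
from h import *
import pickle
d=pickle.load(open('w2.pkl','rb'))
im=d['image'].astype(int);sub=im[195:245,300:360];m=(sub.min(2)>150)
ys,xs=np.nonzero(m);print(len(xs),xs.min()+300,xs.max()+300,ys.min()+195,ys.max()+195)
pts=np.array([ray(d,u+300,v+195,110)[:2] for u,v in zip(xs,ys)]);k=np.hypot(*(pts-[401.2,-273.3]).T)<28;pts=pts[k]
c=pts-pts.mean(0);w,V=np.linalg.eigh(c.T@c);b=np.arctan2(V[1,1],V[0,1]);print('beta',b,w,pts.mean(0))
a1,a2=ray(d,395/1.25,290/1.25,110),ray(d,430/1.25,258/1.25,110);e=a2-a1;print('manual',np.arctan2(e[1],e[0])%np.pi,(a1+a2)/2)
lam=.32
for k in range(8):
    for n in(0,np.pi):
        azy=b+k*np.pi/4; azx=azy+np.pi/2   # tool y = z x x with z down -> y az = azx-90deg
        for t in(0,2*np.pi,-2*np.pi):
            j6=np.pi/2-.6-(azx+t); ax2=azx+t+lam+n-b
            for t2 in(0,2*np.pi,-2*np.pi):
                j6u=np.pi/2+.634-ax2-t2
                if abs(j6)<2.9 and -2.7<j6u<1.6: print(k,round(n,1),'azx',round(azx+t,2),'j6',round(j6,2),'unit',round(ax2+t2,2),round(j6u,2))
```

```text
1234 300 359 195 244
beta 1.5904448264393454 [ 1941.70896364 21825.18113817] [ 402.80802926 -272.95222513]
manual 1.7493372808306675 [ 402.04479447 -273.84999053  110.        ]
0 0 azx 3.16 j6 -2.19 unit 1.89 0.31
2 0 azx -1.55 j6 2.52 unit 3.46 -1.26
3 0 azx -0.77 j6 1.74 unit 4.25 -2.04
3 3.1 azx -0.77 j6 1.74 unit 1.11 1.1
4 3.1 azx 0.02 j6 0.95 unit 1.89 0.31
5 3.1 azx 0.81 j6 0.17 unit 2.68 -0.47
6 3.1 azx 1.59 j6 -0.62 unit 3.46 -1.26
7 0 azx 2.38 j6 -1.41 unit 1.11 1.1
7 3.1 azx 2.38 j6 -1.41 unit 4.25 -2.04
```

Run:
```python
from h import *
import pickle
d=pickle.load(open('w2.pkl','rb'))
im=d['image'].astype(int);v,u=np.nonzero(im.min(2)>150)
pts=np.array([ray(d,a,b,110)[:2] for a,b in zip(u,v) if 300<a<360 and 195<b<245]);C=np.array([401.4,-273.5])
pts=pts[np.hypot(*(pts-C).T)<22]
c=pts-pts.mean(0);w,V=np.linalg.eigh(c.T@c);b=np.arctan2(V[1,1],V[0,1])%np.pi;print(len(pts),b,w,pts.mean(0))
if not 1.6<b<1.85: raise SystemExit
C=np.array([401.4,-273.5])
azx=b
# tool y azimuth = azx-90deg: across the bar
robot.goto([*C,230],down(azx));robot.line_to([*C,82],v=120)
robot.grab();s=status.get_obs();print(s['grip_width'],s['contact_force'],s['torque'],s['position'],s['joints'],s['time_s'])
g=s['position'];np.savez('g.npz',zg=g[2],azx=azx,b=b)
robot.line_to(g+[0,0,170],v=200)
robot.goto([330,0,g[2]+190],down(azx+1.0))
print(status.get_obs()['joints'])
d=snap('wrist');save(d,'w3.png')
```

```text
120 1.719376466388487 [  182.46709291 17825.84160641] [ 402.00467146 -274.09618821]
54.87151457999638 [-1.73382657  0.34204357  5.67550799] [0.02693428 0.30385519 0.00848795] [ 401.61397863 -273.73637513   82.74147623] [-6.50659021e-01 -2.26229761e-01  2.01420100e+00 -1.62297918e-04
  1.35263267e+00 -7.99214646e-01] 20.675
[-7.85977142e-02 -6.88984844e-01  2.01765145e+00 -2.24605301e-04
  1.81338285e+00 -1.22523971e+00]
```

Run:
```python
from h import *
zg=82.7;C=[408,300.2];az=np.pi+.32
robot.goto([*C,zg+150],down(az));robot.line_to([*C,zg+105],v=100);robot.sleep(.3)
s0=status.get_obs();print(s0['contact_force'],s0['position'])
h=robot.line_to([*C,zg+60],v=40,until_force=6);s=status.get_obs();print(h,s['position']-[*C,zg],s['contact_force']-s0['contact_force'])
if not h:
    h=robot.line_to([*C,zg+39],v=12,until_force=5);s=status.get_obs();print(h,s['position']-[*C,zg],s['contact_force']-s0['contact_force'],s['torque']-s0['torque'],s['time_s'])
```

```text
[ 0.07186854  0.16583494 -3.11382893] [408.11459632 300.30350604 188.14696466]
False [ 0.09763404  0.08820171 60.29996268] [-0.49194289 -0.44213535  0.76977038]
True [-0.06814231 -0.05205003 41.0718403 ] [-0.11891266 -0.24626213  5.52911256] [ 0.12435978 -0.01845623  0.0820127 ] 27.5833
```

Contact at about foot 41-42 mm, with the spring's force and no sideways load, so the lugs are in the slots. Next I push down and turn.

Run:
```python
from h import *
zg=82.7;C=np.array([408,300.2]);az=np.pi+.32
def rep(t):
    s=status.get_obs();M=R.from_rotvec(s['orientation']).as_matrix();print(t,(s['position']-[*C,zg]).round(2),s['contact_force'].round(1),s['torque'].round(2),'az',np.round(np.arctan2(M[1,0],M[0,0])%(2*np.pi)-np.pi,3),s['grip_width'].round(1),s['time_s']);return s
print(robot.line_to([*C,zg+30],v=15,until_force=25));s=rep('push')
if s['position'][2]-zg<31.3:
    for a in np.arange(.1,.71,.1):
        robot.line_to([*C,zg+30],v=40,orientation=down(az-a));rep(a)
```

```text
FalseTraceback (most recent call last):
  File "<stdin>", line 5, in <module>
  File "<stdin>", line 4, in rep
AttributeError: 'float' object has no attribute 'round'
```

```bash
cat >> h.py <<'E'
zg=82.7;C=np.array([408,300.2]);az=np.pi+.32
def rep(t):
    s=status.get_obs();M=R.from_rotvec(s['orientation']).as_matrix();print(t,(s['position']-[*C,zg]).round(2),s['contact_force'].round(1),s['torque'].round(2),'az',np.round(np.arctan2(M[1,0],M[0,0])%(2*np.pi)-np.pi,3),round(s['grip_width'],1),s['time_s']);return s
E
python3 - <<'E'
from h import *
s=rep('push')
if s['position'][2]-zg<31.5:
    for a in np.arange(.1,.71,.1):
        robot.line_to([*C,zg+30],v=40,orientation=down(az-a));s=rep(a)
        if abs(s['torque'][2])>1: break
E
```

```text
push [ 0.15  0.08 30.31] [-0.7  0.2  8.5] [-0.03  0.17  0.02] az 0.32 55.5 28.4333
0.1 [ 0.14  0.1  30.32] [-1.1 -1.   8.1] [ 0.07  0.22 -0.05] az 0.219 55.0 28.6833
0.2 [ 0.13  0.14 30.31] [-0.5 -0.3  8.3] [ 0.11  0.21 -0.02] az 0.119 55.0 28.9333
0.30000000000000004 [ 0.13  0.14 30.33] [-1.3 -0.5  7.8] [ 0.13  0.15 -0.04] az 0.019 54.7 29.1833
0.4 [ 0.15  0.14 30.35] [-1.2 -0.2  8.6] [ 0.16  0.12 -0.04] az -0.081 55.2 29.4333
0.5 [ 0.16  0.19 30.34] [-0.6  0.1  7.7] [ 0.19  0.16 -0.01] az -0.181 55.0 29.6833
0.6 [ 0.19  0.17 30.36] [ 0.1 -0.   8.1] [ 0.18  0.1  -0.01] az -0.281 55.4 29.9333
0.7000000000000001 [ 0.19  0.19 30.35] [0.3 0.6 8.8] [ 0.16  0.07 -0.04] az -0.381 55.0 30.1833
```

Run:
```python
from h import *
for a in np.arange(.74,1.12,.03):
    robot.line_to([*C,zg+30],v=40,orientation=down(az-a));robot.sleep(.1);s=rep(a)
    if abs(s['torque'][2])>.8: break
```

```text
0.74 [ 0.18  0.21 30.38] [-0.1  1.   6.9] [0.18 0.06 0.  ] az -0.42 55.5 30.5333
0.77 [ 0.18  0.24 30.38] [-1.1  0.5  7.1] [0.21 0.16 0.01] az -0.45 54.7 30.8833
0.8 [ 0.19  0.24 30.38] [-0.7  0.7  8.7] [ 0.28  0.13 -0.07] az -0.48 55.2 31.2333
0.8300000000000001 [ 0.19  0.24 30.37] [-0.9  0.6  8.2] [0.27 0.   0.03] az -0.51 54.7 31.5833
0.8600000000000001 [ 0.21  0.23 30.39] [0.  0.7 6.9] [0.29 0.09 0.02] az -0.54 54.9 31.9333
0.8900000000000001 [ 0.21  0.26 30.4 ] [-0.4  1.4  8.9] [0.29 0.04 0.01] az -0.57 55.0 32.2833
0.9200000000000002 [ 0.21  0.21 30.39] [-0.9  0.7  8.1] [ 0.22  0.04 -0.02] az -0.6 55.3 32.6333
0.9500000000000002 [ 0.21  0.25 30.41] [0.1 1.2 8.7] [ 0.29 -0.01 -0.05] az -0.63 54.7 32.9833
0.9800000000000002 [ 0.24  0.27 30.43] [0.2 1.4 8. ] [ 0.28  0.04 -0.04] az -0.66 54.9 33.3333
1.0100000000000002 [ 0.33  0.38 30.44] [0.2 1.4 7.2] [ 0.57 -0.21  0.16] az -0.69 55.1 33.6833
1.0400000000000003 [ 0.4   0.42 30.44] [0.5 0.8 6.4] [ 0.62 -0.42  1.26] az -0.719 55.0 34.0333
```

The stop is felt at az ≈ -0.70. I ease the torque slightly, let it rise into the pockets, test the lock and release.

Run:
```python
from h import *
o=down(np.pi-.69)
robot.line_to([*C,zg+30],v=40,orientation=o)
for z in (32.5,34,35,35.7,36.3):
    h=robot.line_to([*C,zg+z],v=10,until_force=14);s=rep((z,h))
    if h: break
```

```text
(32.5, False) [ 0.33  0.31 32.88] [2.9 4.5 5.8] [ 1.13 -0.87  0.25] az -0.69 55.0 34.6833
(34, False) [ 0.29  0.3  34.23] [4.  4.3 5. ] [ 1.1  -1.    0.25] az -0.69 54.8 34.9833
(35, False) [ 0.26  0.32 35.05] [4.7 5.  2.1] [ 1.27 -1.13  0.23] az -0.69 54.5 35.2333
(35.7, False) [ 0.2   0.3  35.12] [ 5.7  6.8 -4.5] [ 1.73 -1.61  0.21] az -0.69 54.7 35.4833
(36.3, False) [ 0.17  0.28 35.19] [  8.1   8.3 -10.3] [ 2.16 -2.16  0.26] az -0.69 55.0 35.7333
```

It rose to 35 mm and holds against the upward pull, so it is locked. I release it and check.

Run:
```python
from h import *
robot.line_to([*C,zg+34.8],v=10);rep('rel');robot.open_gripper();robot.sleep(.3);rep('open')
robot.line_to([*C,zg+170],v=200)
robot.goto([340,255,350],down(np.pi+.63));d=snap('wrist');rep('view')
P=cloud(d);r=np.hypot(P[:,:,0]-408,P[:,:,1]-300)
for a in(0,1):
    q=P[(r<26)&(P[:,:,2]>130)&(P[:,:,2]<165)]
print(len(q),np.median(q,0));X=np.c_[q[:,:2]-q[:,:2].mean(0),np.ones(len(q))];print('tilt',np.linalg.lstsq(X,q[:,2],rcond=None)[0])
d2=snap('scene');x=d['image'][120:270,220:400,::-1];y=d2['image'][150:300,180:460,::-1]
cv2.imwrite('pics/end.png',np.vstack([cv2.resize(np.hstack([x,y]),None,fx=1.7,fy=1.7)]))
```

```text
rel [ 0.3   0.31 34.94] [4.2 3.7 3.6] [ 1.21 -0.98  0.21] az -0.69 54.8 36.0333
open [-1.000e-02 -3.000e-02  3.478e+01] [0.7 0.4 0.9] [-0.04 -0.01 -0.03] az -0.69 85.3 36.75
view [-67.88 -45.14 266.47] [-0.4 -0.6 -0.1] [ 0.04 -0.01 -0.01] az 0.629 85.4 38.825
1417 [407.36025458 299.66355465 144.59986875]
tilt [4.70273919e-03 3.75813572e-04 1.44605737e+02]
```

View pics/end.png

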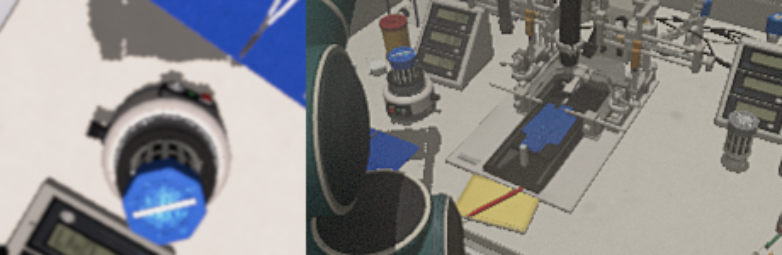

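The cap (165,205 in the left view) is level, with its top at 144.6 mm against 145 mm expected when locked. The spent cartridge at (740,140) has not been moved.

```bash
python3 -c "
from h import *
print(robot.hand_in())"
```

```text
the job is handed in; nothing more can be done
None
```

The fresh cartridge was stood on the bench and released, then fitted, turned to its stop and locked upright with the foot at about 35 mm; I saw no bystander disturbed, though I never clearly picked out the beaker, and handed in at about 39 s.

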